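Line up pipe couplings by size on the stock strip

TASK

Put the four loose white pipe couplings from the bench in order of size on the dark steel display strip, one standing upright on each green dot and centred on it: the largest on the dot next to the red end stop, then ever smaller ones, so that the smallest is next to the yellow end stop. Leave them all standing there, released.

Things in the scene. Friction and masses are not known exactly. Their poses are not given: they have to be found in the camera images.
- coupling_xs: the smallest of the four loose white plastic pipe couplings: a plain upright tube open at both ends, outer diameter 30 mm, height 36 mm, wall 3.5 mm, 80 g or less; it starts standing upright on the bench (z = 0). Origin: centre of its underside; z axis up along the tube.
- coupling_s: the second smallest of the four loose white plastic pipe couplings: a plain upright tube open at both ends, outer diameter 41 mm, height 44 mm, wall 3.5 mm, 80 g or less; it starts standing upright on the bench (z = 0). Origin: centre of its underside; z axis up along the tube.
- coupling_m: the second largest of the four loose white plastic pipe couplings: a plain upright tube open at both ends, outer diameter 52 mm, height 52 mm, wall 3.5 mm, 80 g or less; it starts standing upright on the bench (z = 0). Origin: centre of its underside; z axis up along the tube.
- coupling_l: the largest of the four loose white plastic pipe couplings: a plain upright tube open at both ends, outer diameter 63 mm, height 60 mm, wall 3.5 mm, 80 g or less; it starts standing upright on the bench (z = 0). Origin: centre of its underside; z axis up along the tube.
- dot_a: green dot (24 mm across, flat, a sticker) on the dark steel strip, number 1 of the row of four counted from the strip's left (+y) end; neighbouring dots are 85 mm apart. Origin: centre of the dot, on the strip's top face. The strip is a fixed plate 430 x 90 mm, 6 mm thick, lying on the bench; its top, on which the couplings are to stand, is at z = 0.006 m. The strip lies roughly along y, turned by up to about 0.2 rad; the dot's y axis points along the strip.
- dot_b: green dot (24 mm across, flat, a sticker) on the dark steel strip, number 2 of the row of four counted from the strip's left (+y) end; neighbouring dots are 85 mm apart. Origin: centre of the dot, on the strip's top face. The strip is a fixed plate 430 x 90 mm, 6 mm thick, lying on the bench; its top, on which the couplings are to stand, is at z = 0.006 m. The strip lies roughly along y, turned by up to about 0.2 rad; the dot's y axis points along the strip.
- dot_c: green dot (24 mm across, flat, a sticker) on the dark steel strip, number 3 of the row of four counted from the strip's left (+y) end; neighbouring dots are 85 mm apart. Origin: centre of the dot, on the strip's top face. The strip is a fixed plate 430 x 90 mm, 6 mm thick, lying on the bench; its top, on which the couplings are to stand, is at z = 0.006 m. The strip lies roughly along y, turned by up to about 0.2 rad; the dot's y axis points along the strip.
- dot_d: green dot (24 mm across, flat, a sticker) on the dark steel strip, number 4 of the row of four counted from the strip's left (+y) end; neighbouring dots are 85 mm apart. Origin: centre of the dot, on the strip's top face. The strip is a fixed plate 430 x 90 mm, 6 mm thick, lying on the bench; its top, on which the couplings are to stand, is at z = 0.006 m. The strip lies roughly along y, turned by up to about 0.2 rad; the dot's y axis points along the strip.
- stop_red: fixed end stop of the strip, red, tells where the largest coupling belongs: a low bar across the strip, 80 mm long, 14 mm wide (along the strip), 22 mm high above the strip's top, 72.5 mm beyond the end dot (centre to centre). Origin: centre of its underside. The red and yellow stops may be at either end.
- stop_yellow: fixed end stop of the strip, yellow, at the opposite end from the red one: a low bar across the strip, 80 mm long, 14 mm wide (along the strip), 22 mm high above the strip's top, 72.5 mm beyond the end dot (centre to centre). Origin: centre of its underside. The red and yellow stops may be at either end.
Mind the look-alikes: they are no part of the job. Leave any orange, pink or turquoise look-alike of the coupling_m alone.

How it is judged (in metres and radians):
At the end, for the whole second after the job is handed in: Counting from the red end stop to the yellow one, the couplings stand on the four dots from largest to smallest, each within 12 mm of its dot's centre, upright within 0.1 rad, resting on the strip (underside 2 to 10 mm above the bench) and at rest (below 0.02 m/s) (((horizontal distance between stop_red and dot_a below 0.1 m and horizontal distance between coupling_l and dot_a below 0.012 m and horizontal distance between coupling_m and dot_b below 0.012 m and horizontal distance between coupling_s and dot_c below 0.012 m and horizontal distance between coupling_xs and dot_d below 0.012 m) or (horizontal distance between stop_red and dot_d below 0.1 m and horizontal distance between coupling_l and dot_d below 0.012 m and horizontal distance between coupling_m and dot_c below 0.012 m and horizontal distance between coupling_s and dot_b below 0.012 m and horizontal distance between coupling_xs and dot_a below 0.012 m)) and angle between each of coupling_xs, coupling_s, coupling_m, coupling_l's own z axis and vertical below 0.1 rad and height (world z) of coupling_xs between 0.002 and 0.01 m and linear speed of each of coupling_xs, coupling_s, coupling_m, coupling_l below 0.02 m/s and height (world z) of coupling_s between 0.002 and 0.01 m and height (world z) of coupling_m between 0.002 and 0.01 m and height (world z) of coupling_l between 0.002 and 0.01 m); the robot touches nothing.
It also fails if it takes over 96 s, if anything falls off the work surface, if the arm or the gripper's body presses on something with over 40 N, if the wrist force passes 120 N, or if a joint passes its speed limit or range.

ROBOT

A 6-joint arm with a two-finger parallel gripper is mounted at the origin on the work surface. World frame = base frame: x ahead of the robot, y to its left, z up, the work surface at z = 0. Lengths are in m, angles in degrees, forces in N, time in s.
With the tool pointing down it reaches from about 0.375 to 0.9 m from the base axis. Payload 3.1 kg.
Tool frame: the origin (TCP) lies between the finger pads; the fingertips stand 22 mm ahead of it and the grasp point (between the pads) lies 3 mm ahead of it (bot.tip_extent is the distance from the TCP to the fingertips, in m); y points along the fingers, z is the direction in which the jaws open and shut, and the axes are right-handed (so a half turn about y gives the same grasp; the last joint's range is limited). The gripper opens to 87 mm and grips with 3 to 60 N. Pads are 19 mm wide; open, the fingers measure 117 mm over their backs; the gripper's body (75 mm by 190 mm) begins 51 mm behind the grasp point.
Start: joints at [57.324, 30.224, 82.088, -0, 67.689, -10.227], TCP at [0.239, 0.578, 0.245] pointing down, gripper open.
Joint ranges: [-176.69, 176.69], [-43.24, 126.21], [12.49, 139.97], [-82, 262], [0, 151.66], [-163.58, 163.58]. Speed limits (degrees/s): [159.86, 159.86, 180, 180, 180, 180].

INTERFACE

Orientations are given as a 3x3 rotation matrix whose columns are the frame's x, y, z axes.
In Python, from rig import bot, eyes, models gives the robot as it stands. The module is installed in compiled form; this text tells all that it offers.
- The arm moves only by the tool arm_command, never from a script. Its arguments are lists of equal length, an entry for each row: "translation": the shift along the tool's x, y, z each as a share of 0.08 m, from -1 to 1, a list of three; "rotation": the turn, a rotation vector about the tool's x, y, z each as a share of 60 degrees, from -1 to 1, a list of three; "grip": the closure, from -1 (fully open) to 1 (shut), so that 0 is half open. In form: {"translation": [[x, y, z], ...], "rotation": [[rx, ry, rz], ...], "grip": [grip, ...]}. A call has 1 to 5 rows; each row is the pose to reach, as a shift and turn from the pose commanded when the call began, along the tool's axes at that moment; what a row does not reach only later rows make up. A row lasts 1/10 s, in which the tool goes at most 50 mm and 8.59 degrees, less where a joint would pass 70% of its speed; a pose out of reach is approached as far as the arm can. A call with a number of a shift or a turn outside -1 to 1 is refused whole. A call with a gripper value outside its range is refused whole. The fingers move at their own pace and stop on an object; the grip force is fixed at half the most. Time passes only in rows, so rows that repeat a pose let the fingers close. It gives the time, the measured TCP pose, the force and the opening at its end, in the units of the state.
- bot.read_state(): the state, without advancing time (a new reading comes with each control period).
- eyes.capture(name): name is "side" or "top"; returns a dict with "image" (480x640x3 uint8, blue, green, red), "mtx" (3x3 intrinsics, pixels), "rvec" (rotation vector, rad) and "tvec" (3), from world to camera coordinates, as OpenCV has them. Camera axes: x right, y down, z forward; pixel columns grow to the right and rows downward; lengths in m; the calibration is good to about 2 mm. A picture is of the moment at which its call begins. There is no depth.
- bot.hand_in(): hands the job in, once; it reports no verdict.
Trained networks look in the newest picture that a camera, given by its name, has taken for a name from the list of things; names that differ only in an ending like _2 or _b are one class to them, and where a whole thing is asked for, a point or a joint stands for the part that bears it (a point fixed in the world has none). Each returns a list of dicts, best first, with "conf" (0 to 1); they miss things now and then, are a little off and sometimes report something else, mostly with a low value. They report only what shows in the picture. A call takes as long as a camera call. They do not tell look-alikes from the thing itself.
- models.recognise(camera, thing): "extent" ([left, top, right, bottom] as shares, 0 to 1, of the picture: columns of its width, rows of its height, round what is visible of it).
- models.spot_point(camera, thing): "point" ([column, row] as shares, 0 to 1, of the picture: columns of its width, rows of its height: a listed point, or the origin of a listed thing).
The state is a dict: "time_s": time; "joint_positions": joint angles; "qvel": joint speeds; "tau": joint torques, N m; "position": TCP position; "tcp_rot": TCP orientation; "force": force on the tool from outside, world axes, zero at the start; "moment": the same for the moment, N m; "opening": opening from 0.0 (shut) to 1.0 (fully open).
Only numpy, scipy, OpenCV 4.12 (cv2) and the standard library are available. Lean on these libraries where they do the work, as an engineer would, in place of code of your own. Each camera call takes 0.05 s, during which the arm holds its last target. There are 200 camera calls.

## Working session

There is one attempt and no reset: what is moved stays moved. The work goes in short steps, Python scripts to look and compute and a tool call to move; the robot and the scene stay as the last step left them, time stands still between calls to the robot, and variables do not carry over. Pictures are saved under pics/ and viewed, about 12 in all and at most 16, crops included, and the job is handed in when it is done.

Besides the shell and the picture viewer there is one more tool, called after "Request:" as name(argument=value, ...) on one line, values as JSON. arm_command: Moves the arm, as the interface text tells. Shift numbers are shares of 0.08 m and turn numbers shares of 60 degrees, none past 1 either way. Its arguments: {"type":"object","properties":{"translation":{"type":"array"},"rotation":{"type":"array"},"grip":{"type":"array"}},"required":["translation","rotation","grip"]}

```bash
mkdir -p pics; python3 - <<'E'
from rig import bot,eyes,models
import cv2
for n in ("top","side"):
    c=eyes.capture(n); cv2.imwrite(f"pics/{n}0.png",c["image"]); R=cv2.Rodrigues(c["rvec"])[0]; print(n,(-R.T@c["tvec"].reshape(3)).round(3))
s=bot.read_state(); print(s["time_s"],s["position"],s["tcp_rot"])
E
```

```text
top [0.268 0.022 1.073]
side [-0.024  0.571  0.508]
0.1 [0.23829135 0.57711745 0.24367416] [[ 9.24233284e-01 -1.05136123e-03  3.81826835e-01]
 [-3.81828135e-01 -1.66454425e-03  9.24231846e-01]
 [-3.36133870e-04 -9.99998062e-01 -1.93986650e-03]]
```

View pics/top0.png

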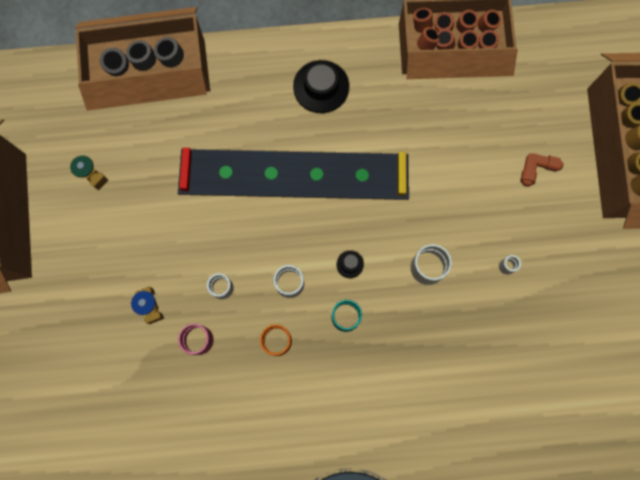

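View pics/side0.png

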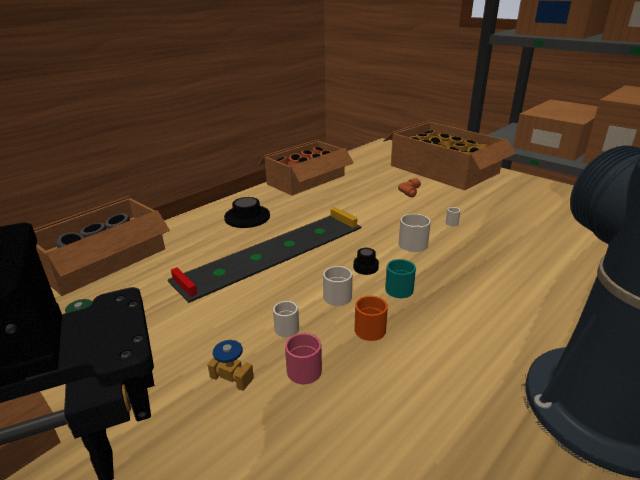

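The top view shows the red stop at left (185,170), which is +y, and the yellow stop at (402,173). The dots are at (226,172), (271,173), (317,174) and (362,175). The white couplings are s (219,286), m (289,281), l (433,263) and xs (512,264). The black knob at (350,263) and the coloured look-alikes stand among them. So l→a, m→b, s→c, xs→d.

```bash
cat > h.py <<'E'
import cv2,numpy as np
from rig import bot,eyes,models
from scipy.optimize import least_squares
DIM=dict(xs=(.030,.036),s=(.041,.044),m=(.052,.052),l=(.063,.060))
def proj(c,P): return cv2.projectPoints(np.float64(P),c["rvec"],c["tvec"],c["mtx"],None)[0][:,0]
def ray(c,uv,z):
    R=cv2.Rodrigues(c["rvec"])[0]; o=-R.T@np.ravel(c["tvec"]); d=R.T@np.linalg.inv(c["mtx"])@[uv[0],uv[1],1]
    return (o+d*(z-o[2])/d[2])[:2]
def blobs(mask,amin=40):
    n,_,st,ce=cv2.connectedComponentsWithStats(mask.astype(np.uint8))
    return [(st[i],ce[i]) for i in range(1,n) if st[i][4]>=amin]
def dots(c):
    h=cv2.cvtColor(c["image"],cv2.COLOR_BGR2HSV)
    m=cv2.inRange(h,(50,120,70),(75,255,255))
    return [ray(c,ce,.006) for st,ce in blobs(m) if st[0]>150 and 120<st[1]<230]
def coupling(c,k,uv,z0=0.):
    "fit silhouette bbox of white blob near uv"
    h=cv2.cvtColor(c["image"],cv2.COLOR_BGR2HSV)
    m=cv2.inRange(h,(0,0,95),(179,70,255))
    d,h=DIM[k]; t=np.linspace(0,2*np.pi,72); ring=np.c_[np.cos(t)*d/2,np.sin(t)*d/2]
    st=min(blobs(m,25),key=lambda b:np.hypot(b[0][0]+b[0][2]/2-uv[0],b[0][1]+b[0][3]/2-uv[1]))[0]
    bb=np.array([st[0]-.5,st[1]-.5,st[0]+st[2]-.5,st[1]+st[3]-.5])
    def f(p):
        q=proj(c,np.r_[np.c_[ring+p,np.full(72,z0)],np.c_[ring+p,np.full(72,z0+h)]])
        return np.r_[q.min(0),q.max(0)]-bb
    r=least_squares(f,ray(c,uv,z0+h/2)); return r.x,r.fun
E
python3 - <<'E'
from h import *
c=eyes.capture("top"); D=np.array(dots(c)); print(D.round(4)); print(np.diff(D,axis=0).round(4))
cs=eyes.capture("side")
for k,uv,us in (("s",(219,286),(286,319)),("m",(289,281),(338,286)),("l",(433,263),(414,232)),("xs",(512,264),(453,216))):
    for cc,u in((c,uv),(cs,us)):
        p,e=coupling(cc,k,u); print(k,p.round(4),e.round(1))
    print([np.round(np.array(r["point"])*[640,480]).tolist()+[r["conf"]] for r in models.spot_point("top","coupling_"+k)][:3])
print("knob",ray(c,(350,263),.03),"teal",ray(c,(347,315),.05))
s=bot.read_state();print(s["position"],s["time_s"])
E
```

```text
[[ 0.6511  0.1671]
 [ 0.6411  0.0824]
 [ 0.6313 -0.0018]
 [ 0.6214 -0.0865]]
[[-0.01   -0.0847]
 [-0.0098 -0.0842]
 [-0.0099 -0.0847]]
s [0.4351 0.1884] [-0.7 -0.3  0.7  0.3]
s [0.4344 0.1857] [-0.8 -0.7  0.8  0.5]
[[221.0, 288.0, 0.91], [428.0, 270.0, 0.84], [348.0, 318.0, 0.73]]
m [0.4326 0.0653] [-0.1 -0.4  0.1  0.4]
m [0.4304 0.0636] [-0.3 -0.4  0.3  0.3]
[[221.0, 288.0, 0.91], [428.0, 270.0, 0.84], [348.0, 318.0, 0.73]]
l [ 0.4393 -0.1879] [-0.9 -1.6  0.9  1.6]
l [ 0.4351 -0.1877] [-0.2 -0.5  0.2  0.4]
[[221.0, 288.0, 0.91], [428.0, 270.0, 0.84], [348.0, 318.0, 0.73]]
xs [ 0.4278 -0.3304] [-0.  -0.6  0.   0.6]
xs [ 0.4251 -0.3318] [-0.6 -0.4  0.6  0.3]
[[507.0, 269.0, 0.69], [400.0, 173.0, 0.19]]
knob [ 0.45257187 -0.04571875] teal [ 0.36032499 -0.03002448]
[0.23859076 0.5775594  0.24440941] 0.4
```

Both cameras agree to 2–4 mm and the dot spacing comes out at 85 mm, so I'll move. I turn the tool so its x is world −y and its z is world +x, with the jaws across the strip.

Request:
arm_command(translation=[[0.3, 0, -0.25], [0.6, 0, -0.5], [0.9, 0, -0.75], [0.9, 0, -0.75], [0.9, 0, -0.75]], rotation=[[0, 0.14, 0], [0, 0.28, 0], [0, 0.42, 0], [0, 0.56, 0], [0, 0.7, 0]], grip=[-1, -1, -1, -1, -1])

```text
time_s: 0.9
position: [0.2829, 0.4938, 0.2448]
tcp_rot: [[0.424, -0.0, 0.906], [-0.906, 0.0, 0.424], [-0.0, -1.0, 0.0]]
force: [1.0, -0.4, -0.3]
opening: 0.999
```

```bash
python3 -c "
from h import *
s=bot.read_state();R=s['tcp_rot'];R=np.array(R);print(s['time_s'],np.round(s['position'],4),R.round(3).tolist(),np.degrees(np.arctan2(R[1,0],R[0,0])))
p=np.array(s['position']);print((R.T@([.4347,.187,.15]-p)/.08).round(3))"
```

```text
0.9 [0.2829 0.4938 0.2448] [[0.424, -0.0, 0.906], [-0.906, 0.0, 0.424], [-0.0, -1.0, 0.0]] -64.9053385425936
[4.278 1.184 0.092]
```

Request:
arm_command(translation=[[0.4, 0.2, 0], [0.8, 0.4, 0], [1, 0.5, 0], [1, 0.5, 0]], rotation=[[0, 0.14, 0], [0, 0.28, 0], [0, 0.418, 0], [0, 0.418, 0]], grip=[-1, -1, -1, -1])

```text
time_s: 1.3
position: [0.3168, 0.4204, 0.2035]
tcp_rot: [[0.006, -0.002, 1.0], [-1.0, -0.003, 0.006], [0.003, -1.0, -0.002]]
force: [-0.2, -0.7, -0.2]
opening: 1.003
```

Request:
arm_command(translation=[[0.5, 0.1, 0.25], [0.98, 0.23, 0.49], [0.98, 0.23, 0.49]], rotation=[[0, 0, 0], [0, 0, 0], [0, 0, 0]], grip=[-1, -1, -1])

```text
time_s: 1.6
position: [0.3579, 0.342, 0.1858]
tcp_rot: [[0.007, -0.001, 1.0], [-1.0, -0.002, 0.007], [0.002, -1.0, -0.001]]
force: [0.0, 0.6, 0.7]
opening: 0.997
```

Request:
arm_command(translation=[[0.5, 0.1, 0.25], [0.98, 0.23, 0.49], [0.98, 0.23, 0.49]], rotation=[[0, 0, 0], [0, 0, 0], [0, 0, 0]], grip=[-1, -1, -1])

```text
time_s: 1.9
position: [0.3987, 0.2646, 0.1676]
tcp_rot: [[0.006, 0.001, 1.0], [-1.0, -0.0, 0.006], [0.0, -1.0, 0.001]]
force: [-0.5, 0.8, -0.8]
opening: 1.004
```

Request:
arm_command(translation=[[0.5, 0.1, 0.25], [0.98, 0.23, 0.49], [0.98, 0.23, 0.49]], rotation=[[0, 0, 0], [0, 0, 0], [0, 0, 0]], grip=[-1, -1, -1])

```text
time_s: 2.2
position: [0.4393, 0.1868, 0.1493]
tcp_rot: [[0.006, 0.003, 1.0], [-1.0, 0.0, 0.006], [-0.0, -1.0, 0.003]]
force: [-0.0, -0.4, 1.1]
opening: 0.999
```

Request:
arm_command(translation=[[0, 0.45, -0.06], [0, 0.9, -0.06], [0, 0.9, -0.06]], rotation=[[0, 0, 0], [0, 0, 0], [0, 0, 0]], grip=[-1, -1, -1])

```text
time_s: 2.5
position: [0.4288, 0.1895, 0.0746]
tcp_rot: [[0.011, -0.008, 1.0], [-1.0, -0.001, 0.011], [0.001, -1.0, -0.008]]
force: [-0.3, 0.2, 1.0]
opening: 1.002
```

Request:
arm_command(translation=[[0, 0.3, 0], [0, 0.59, 0], [0, 0.59, 0], [0, 0.59, 0]], rotation=[[0, 0, 0], [0, 0, 0], [0, 0, 0], [0, 0, 0]], grip=[-1, -1, -1, -0.3])

```text
time_s: 2.9
position: [0.432, 0.1894, 0.0314]
tcp_rot: [[0.01, 0.001, 1.0], [-1.0, 0.0, 0.01], [-0.0, -1.0, 0.001]]
force: [0.1, 0.9, 0.3]
opening: 0.966
```

Request:
arm_command(translation=[[0, 0, 0], [0, 0, 0], [0, 0, 0], [0, 0, 0], [0, 0, 0]], rotation=[[0, 0, 0], [0, 0, 0], [0, 0, 0], [0, 0, 0], [0, 0, 0]], grip=[0, 0.5, 1, 1, 1])

```text
time_s: 3.4
position: [0.4316, 0.1882, 0.0304]
tcp_rot: [[0.008, 0.0, 1.0], [-1.0, 0.0, 0.008], [-0.0, -1.0, 0.0]]
force: [0.4, -0.3, -0.4]
opening: 0.537
```

Request:
arm_command(translation=[[0, 0, 0], [0, 0, 0], [0, 0, 0], [0, 0, 0], [0, 0, 0]], rotation=[[0, 0, 0], [0, 0, 0], [0, 0, 0], [0, 0, 0], [0, 0, 0]], grip=[1, 1, 1, 1, 1])

```text
time_s: 3.9
position: [0.4316, 0.1882, 0.0302]
tcp_rot: [[0.008, 0.0, 1.0], [-1.0, -0.0, 0.008], [0.0, -1.0, 0.0]]
force: [-0.9, -0.9, 4.1]
opening: 0.457
```

Request:
arm_command(translation=[[0, -0.3, 0], [0, -0.7, 0], [0, -1, 0], [0, -1, 0]], rotation=[[0, 0, 0], [0, 0, 0], [0, 0, 0], [0, 0, 0]], grip=[1, 1, 1, 1])

```text
time_s: 4.3
position: [0.433, 0.1887, 0.1124]
tcp_rot: [[0.008, 0.005, 1.0], [-1.0, 0.001, 0.008], [-0.001, -1.0, 0.005]]
force: [-0.1, 0.3, -0.2]
opening: 0.457
```

Request:
arm_command(translation=[[0.25, -0.2, 0.25], [0.6, -0.3, 0.6], [0.79, -0.3, 0.82], [0.79, -0.3, 0.82]], rotation=[[0, 0, 0], [0, 0, 0], [0, 0, 0], [0, 0, 0]], grip=[1, 1, 1, 1])

```text
time_s: 4.7
position: [0.5008, 0.1237, 0.1336]
tcp_rot: [[0.005, 0.003, 1.0], [-1.0, -0.0, 0.005], [0.0, -1.0, 0.003]]
force: [0.9, -0.0, -0.2]
opening: 0.46
```

Request:
arm_command(translation=[[0.4, 0, 0.4], [0.79, 0, 0.82], [0.79, 0, 0.82]], rotation=[[0, 0, 0], [0, 0, 0], [0, 0, 0]], grip=[1, 1, 1])

```text
time_s: 5.0
position: [0.5682, 0.0599, 0.1334]
tcp_rot: [[0.005, 0.005, 1.0], [-1.0, -0.001, 0.005], [0.001, -1.0, 0.005]]
force: [0.5, 0.8, 0.5]
opening: 0.456
```

Request:
arm_command(translation=[[0.4, 0, 0.4], [0.79, 0, 0.82], [0.79, 0, 0.82], [0.79, 0, 0.82], [0.79, 0, 0.82]], rotation=[[0, 0, 0], [0, 0, 0], [0, 0, 0], [0, 0, 0], [0, 0, 0]], grip=[1, 1, 1, 1, 1])

```text
time_s: 5.5
position: [0.6273, 0.0019, 0.1328]
tcp_rot: [[0.009, -0.005, 1.0], [-1.0, 0.001, 0.009], [-0.001, -1.0, -0.005]]
force: [-0.8, 0.1, -0.7]
opening: 0.458
```

Request:
arm_command(translation=[[0.04, 0.4, 0.05], [0.04, 0.8, 0.05], [0.04, 0.8, 0.05], [0.04, 0.8, 0.05], [0.04, 0.8, 0.05]], rotation=[[0, 0, 0], [0, 0, 0], [0, 0, 0], [0, 0, 0], [0, 0, 0]], grip=[1, 1, 1, 1, 1])

```text
time_s: 6.0
position: [0.6343, -0.0023, 0.0716]
tcp_rot: [[0.009, 0.002, 1.0], [-1.0, -0.0, 0.009], [0.0, -1.0, 0.002]]
force: [-0.1, -0.5, 0.6]
opening: 0.456
```

Request:
arm_command(translation=[[0, 0.2, 0], [0, 0.37, 0], [0, 0.37, 0], [0, 0.37, 0]], rotation=[[0, 0, 0], [0, 0, 0], [0, 0, 0], [0, 0, 0]], grip=[1, 1, 1, 1])

```text
time_s: 6.4
position: [0.6333, -0.0029, 0.0398]
tcp_rot: [[0.008, -0.002, 1.0], [-1.0, 0.0, 0.008], [-0.0, -1.0, -0.002]]
force: [0.9, -0.4, -0.1]
opening: 0.456
```

Request:
arm_command(translation=[[-0.015, 0.02, -0.025], [-0.015, 0.035, -0.025], [-0.015, 0.035, -0.025]], rotation=[[0, 0, 0], [0, 0, 0], [0, 0, 0]], grip=[1, 1, 1])

```text
time_s: 6.7
position: [0.6318, -0.0017, 0.0378]
tcp_rot: [[0.008, 0.0, 1.0], [-1.0, -0.0, 0.008], [0.0, -1.0, 0.0]]
force: [0.1, 0.2, -0.3]
opening: 0.456
```

Request:
arm_command(translation=[[0, 0, 0], [0, 0, 0], [0, 0, 0], [0, 0, 0], [0, 0, 0]], rotation=[[0, 0, 0], [0, 0, 0], [0, 0, 0], [0, 0, 0], [0, 0, 0]], grip=[0, -0.5, -1, -1, -1])

```text
time_s: 7.2
position: [0.6319, -0.0017, 0.0378]
tcp_rot: [[0.008, 0.0, 1.0], [-1.0, -0.0, 0.008], [0.0, -1.0, 0.0]]
force: [0.1, 0.7, -0.3]
opening: 0.777
```

Request:
arm_command(translation=[[0, -0.2, 0], [0, -0.5, 0], [0, -0.9, 0], [0, -1, 0]], rotation=[[0, 0, 0], [0, 0, 0], [0, 0, 0], [0, 0, 0]], grip=[-1, -1, -1, -1])

```text
time_s: 7.6
position: [0.6344, -0.0021, 0.1223]
tcp_rot: [[0.008, 0.008, 1.0], [-1.0, -0.001, 0.008], [0.001, -1.0, 0.008]]
force: [0.2, 1.1, -0.2]
opening: 0.996
```

Request:
arm_command(translation=[[-0.14, -0.2, -0.42], [-0.28, -0.2, -0.85], [-0.28, -0.2, -0.85]], rotation=[[0, 0, 0], [0, 0, 0], [0, 0, 0]], grip=[-1, -1, -1])

```text
time_s: 7.9
position: [0.557, 0.0221, 0.1337]
tcp_rot: [[0.01, -0.009, 1.0], [-1.0, 0.002, 0.01], [-0.002, -1.0, -0.009]]
force: [-0.4, -0.1, -1.2]
opening: 0.994
```

Request:
arm_command(translation=[[-0.14, 0, -0.42], [-0.28, 0, -0.85], [-0.28, 0, -0.85]], rotation=[[0, 0, 0], [0, 0, 0], [0, 0, 0]], grip=[-1, -1, -1])

```text
time_s: 8.2
position: [0.4888, 0.0437, 0.1332]
tcp_rot: [[0.01, -0.01, 1.0], [-1.0, 0.001, 0.01], [-0.002, -1.0, -0.01]]
force: [0.1, -0.3, 0.2]
opening: 0.998
```

Request:
arm_command(translation=[[-0.14, 0, -0.42], [-0.28, 0, -0.85], [-0.28, 0, -0.85], [-0.28, 0, -0.85], [-0.28, 0, -0.85]], rotation=[[0, 0, 0], [0, 0, 0], [0, 0, 0], [0, 0, 0], [0, 0, 0]], grip=[-1, -1, -1, -1, -1])

```text
time_s: 8.7
position: [0.4296, 0.0634, 0.1341]
tcp_rot: [[0.008, 0.003, 1.0], [-1.0, -0.0, 0.008], [0.0, -1.0, 0.003]]
force: [0.9, -0.2, -0.4]
opening: 1.0
```

```bash
python3 - <<'E'
from h import *
c=eyes.capture("top");cs=eyes.capture("side")
cv2.imwrite("pics/v1.png",np.vstack([c["image"][130:330,150:550],cs["image"][180:380,150:550]]))
p,e=coupling(c,"s",(317,172),.006);print(p,e,bot.read_state()["position"])
E
```

```text
[ 0.63790163 -0.00443623] [ 1.11077808 -2.10474065 -1.11085253  2.15592369] [0.42927341 0.06334758 0.13390063]
```

View pics/v1.png

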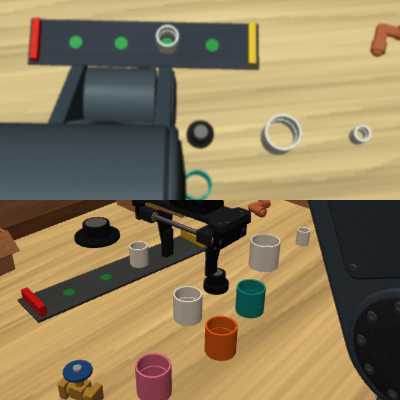

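The side crop shows s standing upright on the third dot, and m clear between the fingers. I'll lower onto m.

Request:
arm_command(translation=[[-0.01, 0.4, 0.02], [-0.01, 0.8, 0.02], [-0.01, 0.8, 0.02]], rotation=[[0, 0, 0], [0, 0, 0], [0, 0, 0]], grip=[-1, -1, -1])

```text
time_s: 9.1
position: [0.428, 0.0644, 0.067]
tcp_rot: [[0.008, -0.006, 1.0], [-1.0, 0.001, 0.008], [-0.001, -1.0, -0.006]]
force: [-0.5, 0.3, 0.3]
opening: 1.001
```

Request:
arm_command(translation=[[0, 0.25, 0], [0, 0.47, 0], [0, 0.47, 0], [0, 0.47, 0], [0, 0.47, 0]], rotation=[[0, 0, 0], [0, 0, 0], [0, 0, 0], [0, 0, 0], [0, 0, 0]], grip=[-1, -1, -1, -0.3, 0])

```text
time_s: 9.6
position: [0.4297, 0.0645, 0.0333]
tcp_rot: [[0.008, 0.002, 1.0], [-1.0, -0.0, 0.008], [0.0, -1.0, 0.002]]
force: [-0.1, 1.0, 0.1]
opening: 0.893
```

Request:
arm_command(translation=[[0, 0, 0], [0, 0, 0], [0, 0, 0], [0, 0, 0], [0, 0, 0]], rotation=[[0, 0, 0], [0, 0, 0], [0, 0, 0], [0, 0, 0], [0, 0, 0]], grip=[0.5, 1, 1, 1, 1])

```text
time_s: 10.1
position: [0.4291, 0.0646, 0.0325]
tcp_rot: [[0.008, 0.001, 1.0], [-1.0, -0.0, 0.008], [0.0, -1.0, 0.001]]
force: [-0.2, 0.4, 5.3]
opening: 0.586
```

Request:
arm_command(translation=[[0, 0, 0], [0, 0, 0], [0, 0, 0]], rotation=[[0, 0, 0], [0, 0, 0], [0, 0, 0]], grip=[1, 1, 1])

```text
time_s: 10.4
position: [0.4291, 0.0646, 0.0325]
tcp_rot: [[0.008, 0.001, 1.0], [-1.0, -0.0, 0.008], [0.0, -1.0, 0.001]]
force: [0.2, -0.5, 5.6]
opening: 0.585
```

Request:
arm_command(translation=[[0, -0.3, 0], [0, -0.7, 0], [0, -1, 0], [0, -1, 0]], rotation=[[0, 0, 0], [0, 0, 0], [0, 0, 0], [0, 0, 0]], grip=[1, 1, 1, 1])

```text
time_s: 10.8
position: [0.4304, 0.0646, 0.1144]
tcp_rot: [[0.008, 0.006, 1.0], [-1.0, -0.001, 0.008], [0.001, -1.0, 0.006]]
force: [1.1, -0.3, -0.3]
opening: 0.591
```

Request:
arm_command(translation=[[-0.03, -0.1, 0.4], [-0.07, -0.2, 0.87], [-0.07, -0.2, 0.87]], rotation=[[0, 0, 0], [0, 0, 0], [0, 0, 0]], grip=[1, 1, 1])

```text
time_s: 11.1
position: [0.5056, 0.0704, 0.1289]
tcp_rot: [[0.008, 0.011, 1.0], [-1.0, -0.001, 0.008], [0.001, -1.0, 0.011]]
force: [0.7, 0.5, 0.7]
opening: 0.586
```

Request:
arm_command(translation=[[-0.03, 0, 0.4], [-0.07, 0, 0.87], [-0.07, 0, 0.87]], rotation=[[0, 0, 0], [0, 0, 0], [0, 0, 0]], grip=[1, 1, 1])

```text
time_s: 11.4
position: [0.5732, 0.0767, 0.1274]
tcp_rot: [[0.008, 0.007, 1.0], [-1.0, -0.0, 0.008], [0.0, -1.0, 0.007]]
force: [-0.3, 0.5, -0.2]
opening: 0.587
```

Request:
arm_command(translation=[[-0.03, 0, 0.4], [-0.07, 0, 0.87], [-0.07, 0, 0.87], [-0.07, 0, 0.87], [-0.07, 0, 0.87]], rotation=[[0, 0, 0], [0, 0, 0], [0, 0, 0], [0, 0, 0], [0, 0, 0]], grip=[1, 1, 1, 1, 1])

```text
time_s: 11.9
position: [0.635, 0.0832, 0.1267]
tcp_rot: [[0.008, -0.005, 1.0], [-1.0, 0.0, 0.008], [-0.0, -1.0, -0.005]]
force: [0.0, 0.4, -0.9]
opening: 0.583
```

Request:
arm_command(translation=[[0, 0.4, 0], [0, 0.75, 0], [0, 0.75, 0], [0, 0.75, 0], [0, 0.75, 0]], rotation=[[0, 0, 0], [0, 0, 0], [0, 0, 0], [0, 0, 0], [0, 0, 0]], grip=[1, 1, 1, 1, 1])

```text
time_s: 12.4
position: [0.6381, 0.0831, 0.0696]
tcp_rot: [[0.008, 0.002, 1.0], [-1.0, -0.0, 0.008], [0.0, -1.0, 0.002]]
force: [0.0, -0.5, -0.6]
opening: 0.586
```

Request:
arm_command(translation=[[0, 0.2, 0.045], [0, 0.36, 0.045], [0, 0.37, 0.045], [0, 0.37, 0.045], [0, 0.37, 0.045]], rotation=[[0, 0, 0], [0, 0, 0], [0, 0, 0], [0, 0, 0], [0, 0, 0]], grip=[1, 1, 1, 1, 1])

```text
time_s: 12.9
position: [0.6405, 0.0832, 0.0379]
tcp_rot: [[0.008, -0.002, 1.0], [-1.0, 0.0, 0.008], [-0.0, -1.0, -0.002]]
force: [-0.6, 0.0, -1.3]
opening: 0.587
```

Request:
arm_command(translation=[[0, 0, 0], [0, 0, 0], [0, 0, 0], [0, 0, 0], [0, 0, 0]], rotation=[[0, 0, 0], [0, 0, 0], [0, 0, 0], [0, 0, 0], [0, 0, 0]], grip=[0, -0.5, -1, -1, -1])

```text
time_s: 13.4
position: [0.6412, 0.0832, 0.0386]
tcp_rot: [[0.008, 0.0, 1.0], [-1.0, 0.0, 0.008], [-0.0, -1.0, 0.0]]
force: [0.8, -0.3, -0.5]
opening: 0.867
```

Request:
arm_command(translation=[[0, -0.2, 0], [0, -0.5, 0], [0, -0.9, 0], [0, -1, 0]], rotation=[[0, 0, 0], [0, 0, 0], [0, 0, 0], [0, 0, 0]], grip=[-1, -1, -1, -1])

```text
time_s: 13.8
position: [0.6438, 0.0832, 0.1233]
tcp_rot: [[0.008, 0.008, 1.0], [-1.0, -0.0, 0.008], [0.0, -1.0, 0.008]]
force: [0.4, 0.2, -0.5]
opening: 1.001
```

Request:
arm_command(translation=[[0.4, -0.2, -0.3], [0.84, -0.3, -0.64], [0.84, -0.3, -0.64]], rotation=[[0, 0, 0], [0, 0, 0], [0, 0, 0]], grip=[-1, -1, -1])

```text
time_s: 14.1
position: [0.5874, 0.0126, 0.1437]
tcp_rot: [[0.005, -0.003, 1.0], [-1.0, -0.001, 0.005], [0.001, -1.0, -0.003]]
force: [-0.3, 0.2, -0.7]
opening: 1.002
```

Request:
arm_command(translation=[[0.4, 0, -0.3], [0.84, 0, -0.64], [0.84, 0, -0.64]], rotation=[[0, 0, 0], [0, 0, 0], [0, 0, 0]], grip=[-1, -1, -1])

```text
time_s: 14.4
position: [0.5368, -0.0545, 0.1423]
tcp_rot: [[0.004, -0.004, 1.0], [-1.0, 0.0, 0.004], [-0.0, -1.0, -0.004]]
force: [0.2, -0.3, -0.7]
opening: 0.999
```

Request:
arm_command(translation=[[0.4, 0, -0.3], [0.84, 0, -0.64], [0.84, 0, -0.64]], rotation=[[0, 0, 0], [0, 0, 0], [0, 0, 0]], grip=[-1, -1, -1])

```text
time_s: 14.7
position: [0.4873, -0.122, 0.1424]
tcp_rot: [[0.004, -0.002, 1.0], [-1.0, 0.0, 0.004], [-0.0, -1.0, -0.002]]
force: [0.3, -0.4, -0.3]
opening: 0.999
```

Request:
arm_command(translation=[[0.4, 0, -0.3], [0.84, 0, -0.64], [0.84, 0, -0.64], [0.84, 0, -0.64], [0.84, 0, -0.64]], rotation=[[0, 0, 0], [0, 0, 0], [0, 0, 0], [0, 0, 0], [0, 0, 0]], grip=[-1, -1, -1, -1, -1])

```text
time_s: 15.2
position: [0.4397, -0.1864, 0.1426]
tcp_rot: [[0.009, 0.001, 1.0], [-1.0, 0.0, 0.009], [-0.0, -1.0, 0.001]]
force: [0.5, -0.4, 0.2]
opening: 1.001
```

```bash
python3 - <<'E'
from h import *
c=eyes.capture("top");cs=eyes.capture("side")
cv2.imwrite("pics/v2.png",np.vstack([c["image"][130:330,150:550],cs["image"][180:380,150:550]]))
print(bot.read_state()["position"])
E
```

```text
[ 0.43957929 -0.18610267  0.14256329]
```

View pics/v2.png

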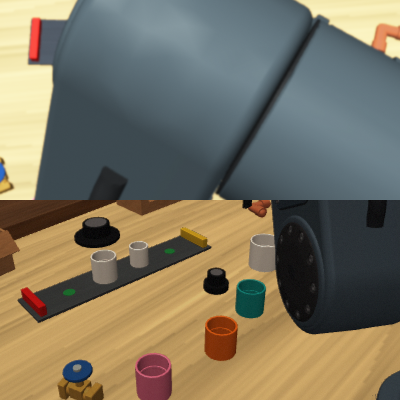

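m stands on the second dot and s on the third, both upright. Next I'll lower onto l.

Request:
arm_command(translation=[[0.02, 0.3, -0.03], [0.02, 0.6, -0.03], [0.02, 0.6, -0.03], [0.02, 0.6, -0.03]], rotation=[[0, 0, 0], [0, 0, 0], [0, 0, 0], [0, 0, 0]], grip=[-1, -1, -1, -1])

```text
time_s: 15.7
position: [0.4366, -0.1881, 0.0945]
tcp_rot: [[0.01, -0.001, 1.0], [-1.0, 0.001, 0.01], [-0.001, -1.0, -0.001]]
force: [0.0, 0.6, -0.0]
opening: 1.002
```

Request:
arm_command(translation=[[0, 0.25, 0], [0, 0.5, 0], [0, 0.72, 0], [0, 0.72, 0], [0, 0.72, 0]], rotation=[[0, 0, 0], [0, 0, 0], [0, 0, 0], [0, 0, 0], [0, 0, 0]], grip=[-1, -1, -1, -1, 0])

```text
time_s: 16.2
position: [0.4369, -0.189, 0.0378]
tcp_rot: [[0.009, 0.001, 1.0], [-1.0, -0.001, 0.009], [0.001, -1.0, 0.001]]
force: [-0.1, 0.6, -0.3]
opening: 0.965
```

Request:
arm_command(translation=[[0, 0, 0], [0, 0, 0], [0, 0, 0], [0, 0, 0], [0, 0, 0]], rotation=[[0, 0, 0], [0, 0, 0], [0, 0, 0], [0, 0, 0], [0, 0, 0]], grip=[0.5, 1, 1, 1, 1])

```text
time_s: 16.7
position: [0.4365, -0.1892, 0.0377]
tcp_rot: [[0.008, 0.001, 1.0], [-1.0, -0.001, 0.008], [0.001, -1.0, 0.001]]
force: [0.2, 1.0, 6.9]
opening: 0.705
```

Request:
arm_command(translation=[[0, 0, 0], [0, 0, 0]], rotation=[[0, 0, 0], [0, 0, 0]], grip=[1, 1])

```text
time_s: 16.9
position: [0.4366, -0.1892, 0.0377]
tcp_rot: [[0.008, 0.001, 1.0], [-1.0, -0.001, 0.008], [0.001, -1.0, 0.001]]
force: [-0.3, 0.6, 6.0]
opening: 0.701
```

Request:
arm_command(translation=[[0, -0.3, 0], [0, -0.7, 0], [0, -1, 0], [0, -1, 0]], rotation=[[0, 0, 0], [0, 0, 0], [0, 0, 0], [0, 0, 0]], grip=[1, 1, 1, 1])

```text
time_s: 17.3
position: [0.4377, -0.19, 0.1196]
tcp_rot: [[0.008, 0.005, 1.0], [-1.0, -0.004, 0.008], [0.004, -1.0, 0.005]]
force: [0.8, -1.1, 0.0]
opening: 0.708
```

Request:
arm_command(translation=[[-0.4, -0.2, 0.2], [-0.88, -0.3, 0.54], [-0.88, -0.3, 0.54]], rotation=[[0, 0, 0], [0, 0, 0], [0, 0, 0]], grip=[1, 1, 1])

```text
time_s: 17.6
position: [0.4811, -0.1148, 0.1413]
tcp_rot: [[0.013, 0.003, 1.0], [-1.0, 0.0, 0.013], [-0.0, -1.0, 0.003]]
force: [0.3, -0.5, -0.7]
opening: 0.705
```

Request:
arm_command(translation=[[-0.44, 0, 0.27], [-0.88, 0, 0.54], [-0.88, 0, 0.54]], rotation=[[0, 0, 0], [0, 0, 0], [0, 0, 0]], grip=[1, 1, 1])

```text
time_s: 17.9
position: [0.5228, -0.0445, 0.14]
tcp_rot: [[0.013, 0.001, 1.0], [-1.0, 0.001, 0.013], [-0.001, -1.0, 0.001]]
force: [-0.8, -0.9, -0.8]
opening: 0.703
```

Request:
arm_command(translation=[[-0.44, 0, 0.27], [-0.88, 0, 0.54], [-0.88, 0, 0.54]], rotation=[[0, 0, 0], [0, 0, 0], [0, 0, 0]], grip=[1, 1, 1])

```text
time_s: 18.2
position: [0.5657, 0.0256, 0.1401]
tcp_rot: [[0.012, 0.001, 1.0], [-1.0, 0.001, 0.012], [-0.001, -1.0, 0.001]]
force: [0.5, 0.1, 0.4]
opening: 0.705
```

Request:
arm_command(translation=[[-0.44, 0, 0.27], [-0.88, 0, 0.54], [-0.88, 0, 0.54]], rotation=[[0, 0, 0], [0, 0, 0], [0, 0, 0]], grip=[1, 1, 1])

```text
time_s: 18.5
position: [0.6084, 0.0959, 0.1401]
tcp_rot: [[0.011, 0.002, 1.0], [-1.0, 0.001, 0.011], [-0.001, -1.0, 0.002]]
force: [-0.3, -0.5, 0.2]
opening: 0.706
```

Request:
arm_command(translation=[[-0.44, 0, 0.27], [-0.88, 0, 0.54], [-0.88, 0, 0.54], [-0.88, 0, 0.54], [-0.88, 0, 0.54]], rotation=[[0, 0, 0], [0, 0, 0], [0, 0, 0], [0, 0, 0], [0, 0, 0]], grip=[1, 1, 1, 1, 1])

```text
time_s: 19.0
position: [0.6478, 0.1627, 0.1399]
tcp_rot: [[0.007, -0.003, 1.0], [-1.0, -0.001, 0.007], [0.001, -1.0, -0.003]]
force: [-0.2, -0.6, 0.9]
opening: 0.704
```

Request:
arm_command(translation=[[-0.04, 0.35, 0.03], [-0.04, 0.7, 0.03], [-0.04, 0.8, 0.03], [-0.04, 0.8, 0.03], [-0.04, 0.8, 0.03]], rotation=[[0, 0, 0], [0, 0, 0], [0, 0, 0], [0, 0, 0], [0, 0, 0]], grip=[1, 1, 1, 1, 1])

```text
time_s: 19.5
position: [0.6521, 0.1673, 0.0778]
tcp_rot: [[0.007, 0.001, 1.0], [-1.0, -0.0, 0.007], [0.0, -1.0, 0.001]]
force: [0.0, 0.7, 0.2]
opening: 0.7
```

Request:
arm_command(translation=[[0, 0.2, 0], [0, 0.37, 0], [0, 0.37, 0], [0, 0.37, 0]], rotation=[[0, 0, 0], [0, 0, 0], [0, 0, 0], [0, 0, 0]], grip=[1, 1, 1, 1])

```text
time_s: 19.9
position: [0.6511, 0.1681, 0.0465]
tcp_rot: [[0.008, -0.002, 1.0], [-1.0, -0.0, 0.008], [0.0, -1.0, -0.002]]
force: [-0.0, -0.5, -0.1]
opening: 0.704
```

Request:
arm_command(translation=[[0.02, 0.01, 0], [0.02, 0.025, 0], [0.02, 0.025, 0]], rotation=[[0, 0, 0], [0, 0, 0], [0, 0, 0]], grip=[1, 1, 1])

```text
time_s: 20.2
position: [0.6518, 0.1664, 0.0456]
tcp_rot: [[0.008, 0.0, 1.0], [-1.0, 0.0, 0.008], [-0.0, -1.0, 0.0]]
force: [0.4, -0.2, -0.1]
opening: 0.706
```

Request:
arm_command(translation=[[0, 0, 0], [0, 0, 0], [0, 0, 0], [0, 0, 0], [0, 0, 0]], rotation=[[0, 0, 0], [0, 0, 0], [0, 0, 0], [0, 0, 0], [0, 0, 0]], grip=[0, -0.5, -1, -1, -1])

```text
time_s: 20.7
position: [0.6517, 0.1665, 0.0454]
tcp_rot: [[0.008, 0.0, 1.0], [-1.0, -0.0, 0.008], [0.0, -1.0, 0.0]]
force: [0.1, 0.4, -0.6]
opening: 0.933
```

Request:
arm_command(translation=[[0, -0.2, 0], [0, -0.5, 0], [0, -0.9, 0], [0, -1, 0]], rotation=[[0, 0, 0], [0, 0, 0], [0, 0, 0], [0, 0, 0]], grip=[-1, -1, -1, -1])

```text
time_s: 21.1
position: [0.6544, 0.1668, 0.1303]
tcp_rot: [[0.008, 0.008, 1.0], [-1.0, 0.001, 0.008], [-0.001, -1.0, 0.008]]
force: [0.5, 0.6, 0.1]
opening: 1.002
```

Request:
arm_command(translation=[[0.4, -0.2, -0.2], [0.88, -0.2, -0.41], [0.88, -0.2, -0.41]], rotation=[[0, 0, 0], [0, 0, 0], [0, 0, 0]], grip=[-1, -1, -1])

```text
time_s: 21.4
position: [0.6173, 0.0922, 0.142]
tcp_rot: [[0.005, -0.003, 1.0], [-1.0, -0.002, 0.005], [0.002, -1.0, -0.003]]
force: [-0.3, 0.5, -0.5]
opening: 1.0
```

Request:
arm_command(translation=[[0.44, 0, -0.2], [0.88, 0, -0.41], [0.88, 0, -0.41]], rotation=[[0, 0, 0], [0, 0, 0], [0, 0, 0]], grip=[-1, -1, -1])

```text
time_s: 21.7
position: [0.5852, 0.0221, 0.1411]
tcp_rot: [[0.004, -0.003, 1.0], [-1.0, -0.001, 0.004], [0.001, -1.0, -0.003]]
force: [-0.3, 0.2, -1.0]
opening: 1.001
```

Request:
arm_command(translation=[[0.44, 0, -0.2], [0.88, 0, -0.41], [0.88, 0, -0.41]], rotation=[[0, 0, 0], [0, 0, 0], [0, 0, 0]], grip=[-1, -1, -1])

```text
time_s: 22.0
position: [0.5539, -0.048, 0.1413]
tcp_rot: [[0.004, -0.001, 1.0], [-1.0, -0.0, 0.004], [0.0, -1.0, -0.001]]
force: [-0.6, 0.4, 0.6]
opening: 0.999
```

Request:
arm_command(translation=[[0.44, 0, -0.2], [0.88, 0, -0.41], [0.88, 0, -0.41]], rotation=[[0, 0, 0], [0, 0, 0], [0, 0, 0]], grip=[-1, -1, -1])

```text
time_s: 22.3
position: [0.5226, -0.1185, 0.1414]
tcp_rot: [[0.004, 0.0, 1.0], [-1.0, -0.001, 0.004], [0.001, -1.0, 0.0]]
force: [-0.1, 1.3, -0.4]
opening: 1.0
```

Request:
arm_command(translation=[[0.44, 0, -0.2], [0.88, 0, -0.41], [0.88, 0, -0.41]], rotation=[[0, 0, 0], [0, 0, 0], [0, 0, 0]], grip=[-1, -1, -1])

```text
time_s: 22.6
position: [0.491, -0.1893, 0.1415]
tcp_rot: [[0.005, 0.001, 1.0], [-1.0, -0.001, 0.005], [0.001, -1.0, 0.001]]
force: [-0.0, 0.1, -0.5]
opening: 0.998
```

Request:
arm_command(translation=[[0.44, 0, -0.2], [0.88, 0, -0.41], [0.88, 0, -0.41]], rotation=[[0, 0, 0], [0, 0, 0], [0, 0, 0]], grip=[-1, -1, -1])

```text
time_s: 22.9
position: [0.4593, -0.2602, 0.1416]
tcp_rot: [[0.005, 0.002, 1.0], [-1.0, -0.002, 0.005], [0.002, -1.0, 0.002]]
force: [0.3, -0.3, 0.4]
opening: 1.001
```

Request:
arm_command(translation=[[0.44, 0, -0.2], [0.88, 0, -0.41], [0.88, 0, -0.41], [0.88, 0, -0.41], [0.88, 0, -0.41]], rotation=[[0, 0, 0], [0, 0, 0], [0, 0, 0], [0, 0, 0], [0, 0, 0]], grip=[-1, -1, -1, -1, -1])

```text
time_s: 23.4
position: [0.427, -0.3261, 0.1412]
tcp_rot: [[0.01, -0.0, 1.0], [-1.0, 0.002, 0.01], [-0.002, -1.0, -0.0]]
force: [-0.3, 0.9, 0.2]
opening: 1.001
```

```bash
python3 - <<'E'
from h import *
c=eyes.capture("top");cs=eyes.capture("side")
cv2.imwrite("pics/v3.png",np.vstack([c["image"][130:330,150:550],cs["image"][180:380,150:550]]))
print(bot.read_state()["position"])
E
```

```text
[ 0.42688462 -0.32626397  0.14126299]
```

View pics/v3.png

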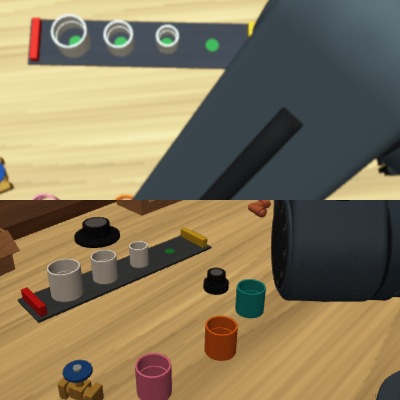

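l, m and s stand on dots a, b and c. Next is xs.

Request:
arm_command(translation=[[0.05, 0.35, 0], [0.05, 0.7, 0], [0.05, 0.75, 0], [0.05, 0.75, 0], [0.05, 0.75, 0]], rotation=[[0, 0, 0], [0, 0, 0], [0, 0, 0], [0, 0, 0], [0, 0, 0]], grip=[-1, -1, -1, -1, -1])

```text
time_s: 24.0
position: [0.4269, -0.3322, 0.0822]
tcp_rot: [[0.009, 0.001, 1.0], [-1.0, -0.001, 0.009], [0.001, -1.0, 0.001]]
force: [0.9, -0.2, -0.4]
opening: 1.002
```

Request:
arm_command(translation=[[0, 0.3, 0], [0, 0.5, 0], [0, 0.67, 0], [0, 0.67, 0], [0, 0.67, 0]], rotation=[[0, 0, 0], [0, 0, 0], [0, 0, 0], [0, 0, 0], [0, 0, 0]], grip=[-1, -1, -1, -0.5, 0])

```text
time_s: 24.5
position: [0.4265, -0.3325, 0.0283]
tcp_rot: [[0.008, 0.0, 1.0], [-1.0, -0.001, 0.008], [0.001, -1.0, 0.0]]
force: [-0.1, 0.4, -0.5]
opening: 0.895
```

Request:
arm_command(translation=[[0, 0, 0], [0, 0, 0], [0, 0, 0], [0, 0, 0], [0, 0, 0]], rotation=[[0, 0, 0], [0, 0, 0], [0, 0, 0], [0, 0, 0], [0, 0, 0]], grip=[0.5, 1, 1, 1, 1])

```text
time_s: 25.0
position: [0.4262, -0.3323, 0.0279]
tcp_rot: [[0.008, 0.0, 1.0], [-1.0, -0.0, 0.008], [0.0, -1.0, 0.0]]
force: [-0.4, 0.3, 1.2]
opening: 0.449
```

Request:
arm_command(translation=[[0, 0, 0], [0, 0, 0], [0, 0, 0], [0, 0, 0], [0, 0, 0]], rotation=[[0, 0, 0], [0, 0, 0], [0, 0, 0], [0, 0, 0], [0, 0, 0]], grip=[1, 1, 1, 1, 1])

```text
time_s: 25.5
position: [0.4262, -0.3322, 0.0278]
tcp_rot: [[0.008, -0.0, 1.0], [-1.0, 0.0, 0.008], [-0.0, -1.0, -0.0]]
force: [-0.0, 0.5, 1.0]
opening: 0.33
```

Request:
arm_command(translation=[[0, -0.3, 0], [0, -0.7, 0], [0, -1, 0], [0, -1, 0]], rotation=[[0, 0, 0], [0, 0, 0], [0, 0, 0], [0, 0, 0]], grip=[1, 1, 1, 1])

```text
time_s: 25.9
position: [0.4277, -0.3338, 0.1106]
tcp_rot: [[0.008, 0.004, 1.0], [-1.0, -0.005, 0.008], [0.005, -1.0, 0.004]]
force: [-0.1, -0.8, -1.0]
opening: 0.323
```

Request:
arm_command(translation=[[-0.35, -0.2, 0.3], [-0.76, -0.3, 0.61], [-0.76, -0.3, 0.61]], rotation=[[0, 0, 0], [0, 0, 0], [0, 0, 0]], grip=[1, 1, 1])

```text
time_s: 26.2
position: [0.4763, -0.2676, 0.1319]
tcp_rot: [[0.012, 0.001, 1.0], [-1.0, 0.001, 0.012], [-0.001, -1.0, 0.001]]
force: [-1.3, 0.7, -0.1]
opening: 0.327
```

Request:
arm_command(translation=[[-0.4, 0, 0.3], [-0.76, 0, 0.61], [-0.76, 0, 0.61]], rotation=[[0, 0, 0], [0, 0, 0], [0, 0, 0]], grip=[1, 1, 1])

```text
time_s: 26.5
position: [0.5241, -0.2069, 0.1306]
tcp_rot: [[0.012, -0.0, 1.0], [-1.0, 0.001, 0.012], [-0.001, -1.0, -0.0]]
force: [0.0, -0.1, 0.6]
opening: 0.324
```

Request:
arm_command(translation=[[-0.4, 0, 0.3], [-0.76, 0, 0.61], [-0.76, 0, 0.61]], rotation=[[0, 0, 0], [0, 0, 0], [0, 0, 0]], grip=[1, 1, 1])

```text
time_s: 26.8
position: [0.5726, -0.1465, 0.1308]
tcp_rot: [[0.012, 0.001, 1.0], [-1.0, 0.001, 0.012], [-0.001, -1.0, 0.001]]
force: [-0.2, -0.7, -0.4]
opening: 0.326
```

Request:
arm_command(translation=[[-0.4, 0, 0.3], [-0.76, 0, 0.61], [-0.76, 0, 0.61], [-0.76, 0, 0.61], [-0.76, 0, 0.61]], rotation=[[0, 0, 0], [0, 0, 0], [0, 0, 0], [0, 0, 0], [0, 0, 0]], grip=[1, 1, 1, 1, 1])

```text
time_s: 27.3
position: [0.6179, -0.0888, 0.131]
tcp_rot: [[0.007, -0.002, 1.0], [-1.0, -0.0, 0.007], [-0.0, -1.0, -0.002]]
force: [-0.1, -0.0, -0.3]
opening: 0.328
```

Request:
arm_command(translation=[[0, 0.35, 0], [0, 0.7, 0], [0, 0.75, 0], [0, 0.75, 0], [0, 0.75, 0]], rotation=[[0, 0, 0], [0, 0, 0], [0, 0, 0], [0, 0, 0], [0, 0, 0]], grip=[1, 1, 1, 1, 1])

```text
time_s: 27.8
position: [0.6198, -0.0884, 0.0728]
tcp_rot: [[0.007, 0.001, 1.0], [-1.0, -0.001, 0.007], [0.001, -1.0, 0.001]]
force: [0.7, -0.3, 0.3]
opening: 0.328
```

Request:
arm_command(translation=[[-0.015, 0.2, 0.02], [-0.015, 0.4, 0.02], [-0.015, 0.46, 0.02], [-0.015, 0.46, 0.02], [-0.015, 0.46, 0.02]], rotation=[[0, 0, 0], [0, 0, 0], [0, 0, 0], [0, 0, 0], [0, 0, 0]], grip=[1, 1, 1, 1, 1])

```text
time_s: 28.3
position: [0.6207, -0.086, 0.0344]
tcp_rot: [[0.008, -0.001, 1.0], [-1.0, 0.0, 0.008], [-0.0, -1.0, -0.001]]
force: [0.2, 0.1, 0.1]
opening: 0.327
```

Placed. I'll release, lift and back the arm off toward −y for a clear view.

Request:
arm_command(translation=[[0, 0, 0], [0, 0, 0], [0, 0, 0], [0, 0, 0], [0, 0, 0]], rotation=[[0, 0, 0], [0, 0, 0], [0, 0, 0], [0, 0, 0], [0, 0, 0]], grip=[0, -0.5, -1, -1, -1])

```text
time_s: 28.8
position: [0.621, -0.0862, 0.035]
tcp_rot: [[0.008, 0.0, 1.0], [-1.0, -0.0, 0.008], [0.0, -1.0, 0.0]]
force: [-0.2, -1.2, -0.1]
opening: 0.695
```

Request:
arm_command(translation=[[0, -0.2, 0], [0, -0.5, 0], [0, -0.9, 0], [0, -1, 0]], rotation=[[0, 0, 0], [0, 0, 0], [0, 0, 0], [0, 0, 0]], grip=[-1, -1, -1, -1])

```text
time_s: 29.2
position: [0.6234, -0.0869, 0.1195]
tcp_rot: [[0.008, 0.007, 1.0], [-1.0, -0.002, 0.008], [0.002, -1.0, 0.007]]
force: [-0.3, 0.1, -0.4]
opening: 0.982
```

Request:
arm_command(translation=[[0.4, -0.5, -0.3], [0.8, -0.8, -0.6], [1, -0.8, -0.7]], rotation=[[0, 0, 0], [0, 0, 0], [0, 0, 0]], grip=[-1, -1, -1])

```text
time_s: 29.5
position: [0.5657, -0.1691, 0.1829]
tcp_rot: [[0.007, 0.005, 1.0], [-1.0, -0.004, 0.008], [0.004, -1.0, 0.005]]
force: [1.0, 0.8, 1.2]
opening: 1.0
```

Request:
arm_command(translation=[[0.5, 0, -0.3], [1, 0, -0.6], [1, 0, -0.6]], rotation=[[0, 0, 0], [0, 0, 0], [0, 0, 0]], grip=[-1, -1, -1])

```text
time_s: 29.8
position: [0.516, -0.2518, 0.1794]
tcp_rot: [[0.002, -0.0, 1.0], [-1.0, -0.002, 0.002], [0.002, -1.0, -0.0]]
force: [0.4, -0.1, 0.2]
opening: 1.001
```

Request:
arm_command(translation=[[0.5, 0, -0.3], [1, 0, -0.6], [1, 0, -0.6], [1, 0, -0.6], [1, 0, -0.6]], rotation=[[0, 0, 0], [0, 0, 0], [0, 0, 0], [0, 0, 0], [0, 0, 0]], grip=[-1, -1, -1, -1, -1])

```text
time_s: 30.3
position: [0.4712, -0.3261, 0.1788]
tcp_rot: [[0.009, -0.0, 1.0], [-1.0, 0.001, 0.009], [-0.001, -1.0, -0.0]]
force: [-0.2, 0.7, 0.4]
opening: 0.997
```

```bash
python3 - <<'E'
from h import *
c=eyes.capture("top");cs=eyes.capture("side")
D=[(.6511,.1671),(.6411,.0824),(.6313,-.0018),(.6214,-.0865)]
t=np.linspace(0,2*np.pi,72)
ims=[]
for cc,(x,y,w,h) in((c,(170,120,250,100)),(cs,(150,190,250,120))):
    im=cc["image"].copy(); S=3
    big=cv2.resize(im[y:y+h,x:x+w],None,fx=S,fy=S,interpolation=cv2.INTER_CUBIC)
    for k,d in zip(("l","m","s","xs"),D):
        dd,hh=DIM[k]
        for z in(.006,.006+hh):
            q=proj(cc,np.c_[d[0]+np.cos(t)*dd/2,d[1]+np.sin(t)*dd/2,np.full(72,z)])
            cv2.polylines(big,[np.int32((q-[x,y]+.5)*S)],True,(0,0,255) if z>.01 else (255,120,0),1)
    ims.append(big)
cv2.imwrite("pics/fin.png",cv2.resize(np.vstack(ims)[:,:750],None,fx=.9,fy=.9))
s=bot.read_state();print(s["time_s"],s["position"],s["force"])
E
```

```text
30.4 [ 0.47157256 -0.32581813  0.17890754] [-0.23769004  1.41247398  0.02812594]
```

View pics/fin.png

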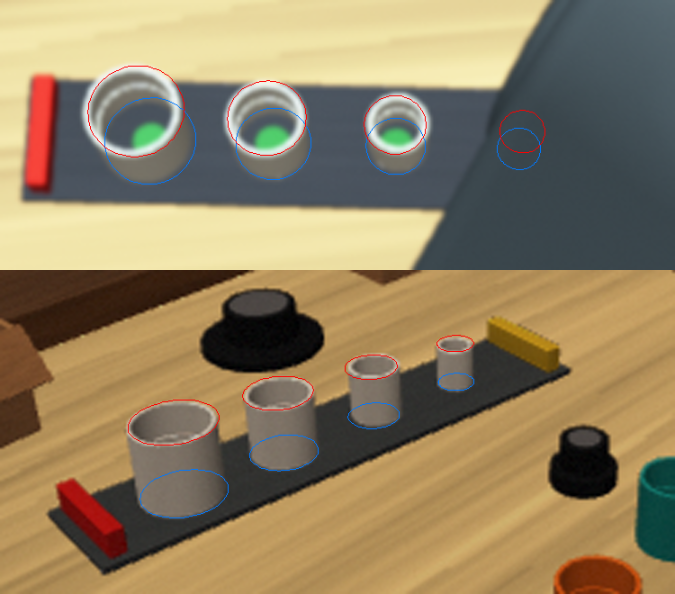

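The overlay (red is the expected rim, blue the expected base, both for perfect centring) matches all four couplings in the side view. In the top view it matches l, m and s to about 1–2 px (2–4 mm); the arm hides xs there. Handing in.

```bash
python3 -c "
from rig import bot
print(bot.hand_in())"
```

```text
the job is handed in; nothing more can be done
None
```

All four couplings are standing upright and released on the strip, largest to smallest from the red stop to the yellow: l on dot a, m on b, s on c and xs on d. I handed the job in at about 30 s of the 96 s allowed. The hand-in gives no verdict.

**Final check:** I drew each coupling's outline as it would look if perfectly centred on its dot.
- **Side view:** all four match.
- **Top view:** l, m and s match to about 2–4 mm, inside the 12 mm limit. The arm hid xs there, so only the side view and the arm's position at release (within 1 mm of the dot) confirm it.

**Forces:** the highest force reading reported after any move was about 7 N, and the gripper ended open and clear of everything.

**Disagreements:**
- An early automatic fit placed s about 7 mm off its dot. That fit matched poorly, with 2 px residuals, and the final overlay did not bear it out.
- The trained network confused couplings with look-alikes, so I located everything by colour and outline instead.

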